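Seat the slide carrier and hold the bonding press at full cam lift

ROBOT

A 6-joint arm with a two-finger parallel gripper is mounted at the origin on the work surface. World frame = base frame: x ahead of the robot, y to its left, z up, the work surface at z = 0. Lengths are in m, angles in rad, forces in N, time in s.
With the tool pointing down it reaches from about 0.3 to 0.95 m from the base axis. Payload 3.1 kg.
Tool frame: the origin (TCP) lies at the very end of the fingers, on their centre line; the grasp point (between the pads) lies 19 mm behind it (r.pinch_z is the distance from the TCP to the grasp point, in m); z points along the fingers, y is the direction in which the jaws open and shut (so a half turn about z gives the same grasp; the last joint's range is limited). The gripper opens to 85 mm and grips with 20 to 120 N. Pads are 22 mm wide; open, the fingers measure 114 mm over their backs; the gripper's body (76 mm by 85 mm) begins 54 mm behind the grasp point. The pads swing forward as they close: fully open they stand 13 mm farther back than shut.
Start: joints at [-0.07, 0.308, 1.634, -0, 1.2, -0.07], TCP at [0.625, -0, 0.231] pointing down, gripper open.
Joint ranges: [-3.06, 3.06], [-0.79, 1.96], [0.05, 2.63], [-1.19, 4.34], [0.05, 2.64], [-2.94, 2.94]. Speed limits (rad/s): [2.79, 2.79, 3.14, 3.14, 3.14, 3.14].

INTERFACE

Orientations are given as a rotation vector (axis times angle).
In Python, from bench import r, optics, workorder gives the robot as it stands. The module is installed in compiled form; this text tells all that it offers.
- The arm moves only by the tool step_arm, never from a script. Its argument "motion" is a list of rows, each a list of 3 entries, a list of its own where there are three numbers: the turn, a rotation vector about the tool's x, y, z in degrees, then the shift along the tool's x, y, z in mm, then the opening in per cent of the stroke, from 0 (shut) to 100 (fully open). A call has 1 to 12 rows; each row shifts and turns the commanded pose from where the row before left it, along the tool's axes as they then stand; what a row does not reach is not made up. A row lasts 1/12 s, in which the tool goes at most 41.7 mm and 7.16 degrees, less where a joint would pass 70% of its speed; a pose out of reach is approached as far as the arm can. A call is refused whole if a number of a shift passes 41.7 or a number of a turn 7.16, either way. A call with a gripper value outside its range is refused whole. The fingers move at their own pace and stop on an object; "grip_force" is the grip in N (left out, the last holds). Time passes only in rows, so rows that do not move let the fingers close. It gives the time, the measured TCP pose, the force and the opening at its end, in the units of the state.
- r.sense(): the state, without advancing time (a new reading comes with each control period).
- optics.capture(name): name is "scene" or "side" or "wrist"; returns the picture (384x512x3 uint8, red, green, blue); there is no depth.
- optics.camera_params(name): a dict with "mtx" (3x3 intrinsics, pixels), "rvec" (rotation vector, rad) and "tvec" (3), from world to camera coordinates, as OpenCV has them. Camera axes: x right, y down, z forward; pixel columns grow to the right and rows downward; lengths in m; the calibration is good to about 2 mm. The wrist camera is an equidistant fisheye: a pixel r from the principal point sees the ray r / f radians off the axis. A picture is of the moment at which its call begins: read the wrist's pose just before it. camera_params takes no time and is no camera call; for the wrist camera it gives the pose at the moment of the call.
- workorder.sign_off(): hands the job in, once; it reports no verdict.
The state is a dict: "t": time; "q": joint angles; "joint_velocities": joint speeds; "joint_efforts": joint torques, N m; "ee_pos": TCP position; "ee_rot": TCP orientation; "ft_force": force on the tool from outside, world axes, zero at the start; "moment": the same for the moment, N m; "finger_gap": opening from 0.0 (shut) to 1.0 (fully open).
Only numpy, scipy, OpenCV 4.12 (cv2) and the standard library are available. Lean on these libraries where they do the work, as an engineer would, in place of code of your own. Each camera call takes 0.05 s, during which the arm holds its last target. There are 200 camera calls.

TASK

Slide the drawn-out blue carrier with the rock chip gently into the bonding press until you feel it seat against the brass back stop, leaving the cam lever down meanwhile. Then take the lever's red grip, swing it up to the cam's highest point (lever standing straight up out of the press), where the foot presses hardest on the chip, and finish while still holding the grip there; if you let go it springs back. Leave everything else on the bench where it is.

Things in the scene. Friction and masses are not known exactly. Their poses are not given: they have to be found in the camera images.
- press: Fixed white C-frame press. Origin: underside, on the axis of ram and foot; x points into the throat (the way the carrier goes in), z up. Base 130 mm wide, x = -130 to 115 mm; slideway top at z = 18 mm; guide rails 43 mm apart, 9 mm high, x = -75 to 35. Arm and fork over the throat: from x = -22 back, 64 mm wide, z = 60 to 153 mm. Column x = 63 to 103, 80 mm wide, 112 mm high.
- cam_axis (a point): Centre of the cam pin in the fork, 137 mm above the bench, straight above the press origin; the lever turns about the press's x axis through this point.
- cam_lever (a joint): Turn of the cam lever, rad. 0: at rest, out to the press's left (+y), 1.35 rad from straight up. Grows as it is lifted; 1.35: straight up, the cam's highest point (foot 9.4 mm below its rest; meets the chip after 5). Beyond, the lift falls again, to a stop at 1.95. A return spring pulls it to 0: 2 to 4 N at the knob on the way up, almost none at the highest point, the other way beyond.
- lever_knob (a point): Centre of the red grip on the lever's end: a drum 30 mm long along the press's x axis, 28 mm diameter, flat ends; 115 mm from the cam axis, in the plane x = 0 of the press, on a 10 mm steel rod. Can be pinched from above by its flat ends (along the press's x); it then pivots between the fingers as the lever swings. 162 mm above the bench at rest, 252 mm at the highest point.
- foot: Round black rubber pressing foot, 22 mm diameter, on the spring-loaded ram on the press axis; origin: centre of its underside, 41 mm above the bench at rest (5 mm above the chip). At the highest cam point it presses with about 16 N.
- carrier: Loose blue slide carrier, 150 x 40 x 8 mm plate, 0.11 to 0.23 kg, lying in the press's guide rails, drawn out 25 to 45 mm from the stop. Origin: centre of the plate's underside; x points to its nose (into the press). It carries a glass slide with a rock chip 40 x 24 mm, centred 39 mm ahead of the origin, top 18 mm above the carrier's underside (36 mm above the bench).
- carrier_grip (a point): Middle of the carrier's upright aluminium grip: 26 mm along x, 12 mm across y, 26 to 72 mm above the bench; this point 54 mm above the bench, 55 mm behind the carrier's origin, 130 mm behind its nose. Pushed from behind here with shut fingers the carrier slides with 1 to 4 N (a little more to start it); pinched, it is easily pressed down and drags (up to about 12 N).
- carrier_nose (a point): Middle of the carrier's front end face, 4 mm above its underside.
- back_stop: Brass stop block 34 mm wide, 12 mm high in the throat behind the foot, on a screw through the column, set anew each time 30 to 42 mm beyond the press axis; rigid. Origin: on the slideway at the middle of the face that the carrier's nose meets; x as the press's x.
- stop_face (a point): Middle of the stop's face, 4 mm above the slideway, level with the carrier's nose.
- spare_carrier: Bystander: empty blue carrier of the same kind on the bench, origin as the other's. To be left alone.
- slide_box: Bystander: yellow slide box 90 x 140 x 36 mm, origin under its centre.
- petri_dish: Bystander: glass dish, 94 mm diameter, 18 mm high.
- resin_bottle: Bystander: amber bottle, 38 mm diameter, 85 mm high.
- eyepiece: Bystander: black eyepiece standing upright, 36 mm diameter, 58 mm high.
- tweezers: Bystander: steel tweezers lying flat, 140 mm long, 9 mm high.
- chip_tray: Bystander: white tray with rock chips, 110 x 150 x 22 mm.
Mind the look-alikes: they are no part of the job. What is shaped like the carrier but orange is not meant.

How it is judged:
By the outcome, as a careful person would: the job done as asked, in the order asked, and still so for the second after the job is handed in, while the arm keeps its last pose, push and grip.
It also fails if it takes over 54 s, if anything falls off the work surface, if the arm or the gripper's body presses on something with over 40 N, if the wrist force passes 120 N, or if a joint passes its speed limit or range.

## Working session

There is one attempt and no reset: what is moved stays moved. The work goes in short steps, Python scripts to look and compute and a tool call to move; the robot and the scene stay as the last step left them, time stands still between calls to the robot, and variables do not carry over. Pictures are saved under pics/ and viewed, about 8 in all and at most 12, crops included, and the job is handed in when it is done.

Besides the shell and the picture viewer there is one more tool, called after "Emit:" in YAML: its name, and indented under it one key for each argument. step_arm: Moves the arm, as the interface text tells. Its arguments: {"type":"object","properties":{"motion":{"type":"array"},"grip_force":{"type":"number"}},"required":["motion"]}

```bash
mkdir -p pics
cat > h.py <<'E'
import numpy as np, cv2
from bench import r, optics, workorder
def snap(n,f):
    p=optics.camera_params(n); im=optics.capture(n); cv2.imwrite('pics/'+f+'.png',im[:,:,::-1]); np.savez('pics/'+f,im=im,**{k:np.array(p[k],float) for k in('mtx','rvec','tvec')}); return im
def load(f): return np.load('pics/'+f+'.npz')
def ray(d,uv,fish=False):
    K=d['mtx'];R=cv2.Rodrigues(d['rvec'])[0];t=d['tvec'].ravel()
    x=(uv[0]-K[0,2])/K[0,0];y=(uv[1]-K[1,2])/K[1,1]
    if fish:
        th=np.hypot(x,y);s=np.sin(th)/max(th,1e-9);v=np.array([x*s,y*s,np.cos(th)])
    else: v=np.array([x,y,1])
    return -R.T@t, R.T@v/np.linalg.norm(v)
def plane(d,uv,z,fish=False):
    c,v=ray(d,uv,fish); return c+v*(z-c[2])/v[2]
def tri(*a):
    A=0;b=0
    for d,uv,f in a:
        c,v=ray(d,uv,f);P=np.eye(3)-np.outer(v,v);A=A+P;b=b+P@c
    return np.linalg.solve(A,b)
E
python3 - <<'E'
from h import *
a=snap('scene','s1');b=snap('side','d1')
for n in('scene','side'):
    p=optics.camera_params(n); print(n,p)
cv2.imwrite('pics/both.png',cv2.resize(np.vstack([a,b]),(800,1200))[:600,:,::-1])
print(r.sense())
E
```

```text
scene {'mtx': array([[356.51500052,   0.        , 256.33209556],
       [  0.        , 356.51500052, 192.89506254],
       [  0.        ,   0.        ,   1.        ]]), 'rvec': array([ 1.08009066,  2.20692144, -1.15599604]), 'tvec': array([ 0.31041556, -0.14520435,  1.51123565])}
side {'mtx': array([[393.90765258,   0.        , 252.34785647],
       [  0.        , 393.90765258, 184.43120996],
       [  0.        ,   0.        ,   1.        ]]), 'rvec': array([ 2.09718282, -0.06467278,  0.03707172]), 'tvec': array([-0.54695395,  0.11554658,  1.18871871])}
{'t': 0.1, 'q': array([-6.97043432e-02,  3.08936229e-01,  1.63505838e+00,  5.14046340e-06,
        1.19969411e+00, -6.96868061e-02]), 'joint_velocities': array([-0.00056415, -0.00161534, -0.00383419, -0.00150985,  0.00133966,
       -0.00112092]), 'joint_efforts': array([ 8.17496607e-05, -4.16405118e+01, -2.77644914e+01, -1.21622929e-04,
        4.01614045e-03,  3.27598855e-06]), 'ee_pos': array([6.24256269e-01, 2.34314775e-05, 2.30150936e-01]), 'ee_rot': array([-2.22034180e+00, -2.22029871e+00,  2.15359947e-03]), 'ft_force': array([-0.36926527, -0.53019363, -0.59883701]), 'moment': array([-0.00372725, -0.01606729, -0.005342  ]), 'finger_gap': 0.9973058580948048}
```

View pics/s1.png

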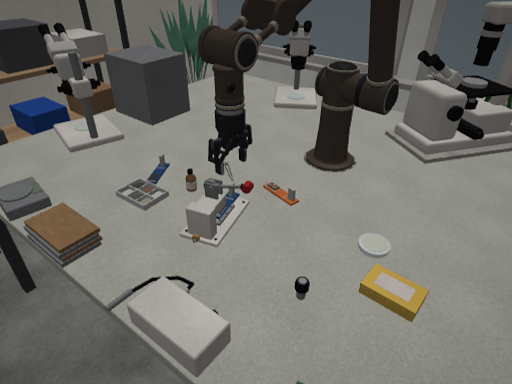

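View pics/d1.png

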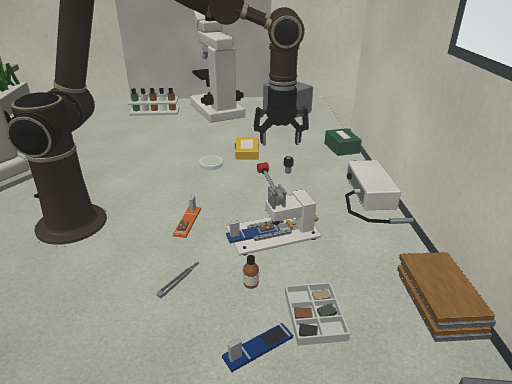

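Run:
```python
from h import *
s=load('s1');d=load('d1')
a=cv2.resize(s['im'][165:250,170:270],(400,340)*1,interpolation=cv2.INTER_CUBIC)
b=cv2.resize(d['im'][150:260,215:335],None,fx=5,fy=5,interpolation=cv2.INTER_CUBIC)
cv2.imwrite('pics/c1.png',b[:,:,::-1])
def red(f,y0,y1,x0,x1):
    im=f['im'][y0:y1,x0:x1].astype(int);m=(im[:,:,0]>90)&(im[:,:,1]<60)&(im[:,:,2]<60);y,x=np.nonzero(m);return x.mean()+x0,y.mean()+y0,len(x)
p=red(s,170,200,235,260);q=red(d,155,180,250,275);print(p,q)
print('knob',tri((s,p[:2],0),(d,q[:2],0)))
```

```text
(np.float64(247.85), np.float64(184.0), 40) (np.float64(261.8), np.float64(166.24285714285713), 70)
knob [0.57501611 0.01428102 0.16744386]
```

View pics/c1.png

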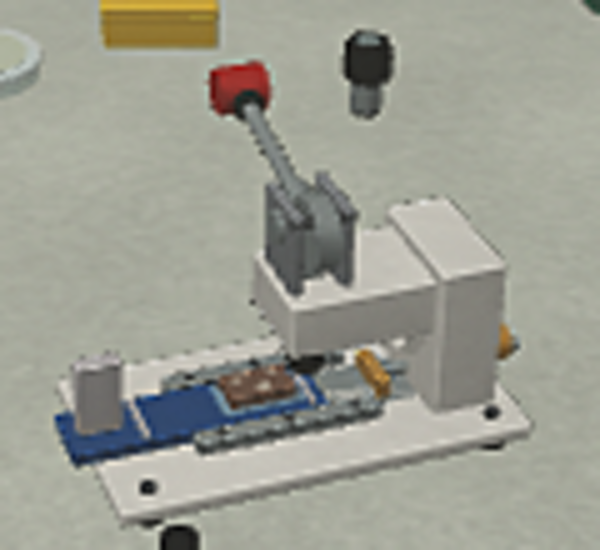

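Run:
```python
from h import *
d=load('d1')
g=lambda x,y,z:plane(d,(x/5+215-.4,y/5+150-.4),z)
fr=g(122,518,.014);br=g(532,425,.014);fl=g(60,385,.014)
print(fr,br,fl,np.linalg.norm(br-fr),np.linalg.norm(fl-fr))
u=br-fr;print('yaw',np.degrees(np.arctan2(u[1],u[0])),np.degrees(np.arctan2(*( -(fl-fr)[:1]),(fl-fr)[1])))
print('griptop',g(98,364,.072),'mid',g(98,396,.054))
print('stop',g(372,350,.03), 'chip', g(258,380,.036),'nose rt',g(325,402,.026))
u/=np.linalg.norm(u);v=np.array([-u[1],u[0],0]);print('press origin',fr+u*.13+v*.065)
```

```text
[ 0.50086416 -0.18851774  0.014     ] [ 0.73519128 -0.12231569  0.014     ] [ 0.46862366 -0.06774094  0.014     ] 0.2434993064717374 0.12500593737553758
yaw 15.776036840772752 14.946185217615342
griptop [ 0.49077493 -0.12903209  0.072     ] mid [ 0.4902551  -0.13367966  0.054     ]
stop [ 0.65119478 -0.06642912  0.03      ] chip [ 0.58112837 -0.09992086  0.036     ] nose rt [ 0.61845909 -0.10953418  0.026     ]
press origin [ 0.60829523 -0.09062206  0.014     ]
```

Emit:
step_arm:
  motion:
    - [[0,0,0],[-24,-30,0],0]
    - [[0,0,0],[-24,-30,0],0]
    - [[0,0,0],[-24,-30,0],0]
    - [[0,0,0],[-24,-30,0],0]
    - [[0,0,0],[-24,-30,0],0]
    - [[0,0,0],[-24,-30,0],0]
    - [[0,0,-5.2],[0,0,10],0]
    - [[0,0,-5.2],[0,0,10],0]
    - [[0,0,-5.1],[0,0,10],0]
    - [[0,0,0],[0,0,0],0]

```text
t: 0.93
ee_pos: [0.4428, -0.1436, 0.199]
ee_rot: [-1.898, -2.497, 0.002]
ft_force: [0.1, -0.7, 0.4]
finger_gap: -0.0
```

Run:
```python
from h import *
a=snap('wrist','w1');s=r.sense();print(s['t'],s['ee_pos'],s['ee_rot'],s['ft_force'],s['finger_gap'])
b=cv2.resize(a,(800,600));cv2.imwrite('pics/w1b.png',b[:,:,::-1])
snap('side','d2')
```

```text
0.9833 [ 0.44361442 -0.14364314  0.19998352] [-1.90243861e+00 -2.49592962e+00  1.30485260e-03] [-0.2148023  -0.47041118  0.80011807] 0.0005430324843005362
```

View pics/w1b.png

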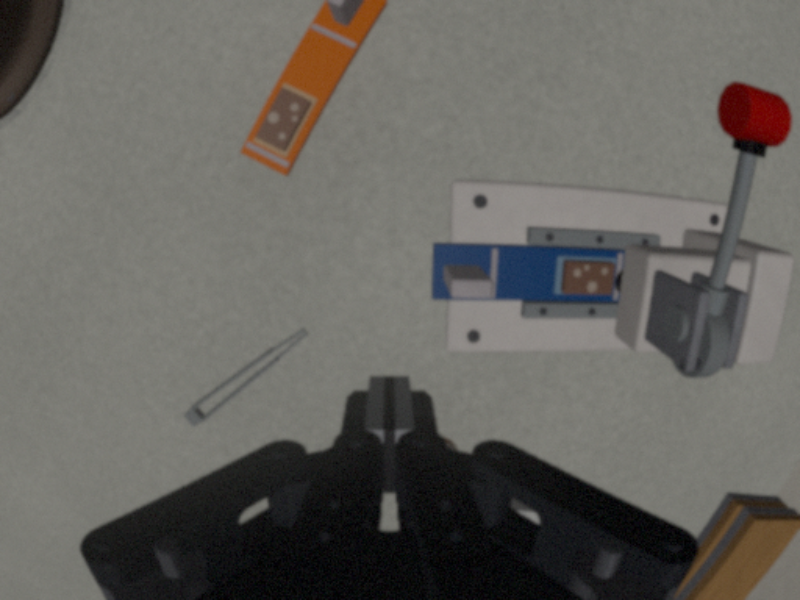

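Run:
```python
from h import *
w=load('w1');g=lambda x,y,z:plane(w,(x*.64-.2,y*.64-.2),z,True)
print('cam',ray(w,(256,192),True))
b=[g(433,243.5,.026),g(433,299,.026)];n=[g(622,248,.026),g(620,300,.026)]
B=sum(b)/2;N=sum(n)/2;print(b,n,B,N,np.degrees(np.arctan2(*(N-B)[1::-1])),np.linalg.norm(N-B))
print('top grip',g(471,288,.072),g(468,272,.072))
c=[g(454,181,.018),g(448,351,.018)];print('base',c,np.linalg.norm(c[0]-c[1]))
s=load('s1');d=load('d1');w_=lambda x,y:(x*.64-.2,y*.64-.2)
print('knob',tri((s,(247.85,184.),0),(d,(261.8,166.2),0),(w,w_(755,115),1)),g(755,115,.162))
v=c[0]-c[1];v/=np.linalg.norm(v);u=np.array([v[1],-v[0],0]);print(u,'origin',(c[0]+c[1])/2+u*.13)
```

```text
cam (array([ 0.4228594 , -0.06886957,  0.34303243]), array([ 0.09311466, -0.25863579, -0.96147657]))
[array([ 0.46412421, -0.10880093,  0.026     ]), array([ 0.47568573, -0.14693434,  0.026     ])] [array([ 0.6029831 , -0.06919775,  0.026     ]), array([ 0.61731157, -0.10733029,  0.026     ])] [ 0.46990497 -0.12786764  0.026     ] [ 0.61014734 -0.08826402  0.026     ] 15.769365755496597 0.14572703293583386
top grip [ 0.48839544 -0.1226346   0.072     ] [ 0.48352367 -0.11367419  0.072     ]
base [array([ 0.46672294, -0.06311332,  0.018     ]), array([ 0.5001989, -0.1849059,  0.018    ])] 0.12630943358539892
knob [0.57502847 0.01516631 0.16748886] [0.57946644 0.01862902 0.162     ]
[0.96423979 0.26503136 0.        ] origin [ 0.60881209 -0.08955553  0.018     ]
```

Emit:
step_arm:
  motion:
    - [[0,0,0],[8,0,25],0]
    - [[0,0,0],[0,0,30],0]
    - [[0,0,0],[0,0,30],0]
    - [[0,0,0],[0,0,30],0]
    - [[0,0,0],[0,0,25],0]
    - [[0,0,0],[0,0,12],0]
    - [[0,0,0],[0,0,4],0]
    - [[0,0,0],[0,5,0],0]
    - [[0,0,0],[0,4,0],0]
    - [[0,0,0],[0,0,0],0]
    - [[0,0,0],[0,0,0],0]

```text
t: 1.95
ee_pos: [0.4536, -0.1344, 0.0469]
ee_rot: [1.899, 2.498, 0.002]
ft_force: [0.2, -0.2, 0.4]
finger_gap: 0.001
```

Emit:
step_arm:
  motion:
    - [[0,0,0],[0,2,0],0]
    - [[0,0,0],[0,2,0],0]
    - [[0,0,0],[0,2,0],0]
    - [[0,0,0],[0,2,0],0]
    - [[0,0,0],[0,2,0],0]
    - [[0,0,0],[0,2,0],0]
    - [[0,0,0],[0,0,0],0]

```text
t: 2.53
ee_pos: [0.4635, -0.1307, 0.0453]
ee_rot: [1.901, 2.501, 0.0]
ft_force: [-0.0, -0.7, 0.2]
finger_gap: 0.0
```

Emit:
step_arm:
  motion:
    - [[0,0,0],[0,2,0],0]
    - [[0,0,0],[0,2,0],0]
    - [[0,0,0],[0,2,0],0]
    - [[0,0,0],[0,2,0],0]
    - [[0,0,0],[0,2,0],0]

```text
t: 2.95
ee_pos: [0.4728, -0.1279, 0.0452]
ee_rot: [-1.902, -2.501, 0.0]
ft_force: [-0.1, -1.2, -0.7]
finger_gap: -0.001
```

Emit:
step_arm:
  motion:
    - [[0,0,0],[0,2,0],0]
    - [[0,0,0],[0,2,0],0]
    - [[0,0,0],[0,2,0],0]
    - [[0,0,0],[0,2,0],0]

```text
t: 3.28
ee_pos: [0.4807, -0.1258, 0.0453]
ee_rot: [1.902, 2.501, 0.0]
ft_force: [-1.6, 1.0, 0.6]
finger_gap: 0.002
```

Run:
```python
from h import *
a=snap('wrist','w2');b=snap('side','d3')
b=cv2.resize(b[150:260,215:335],(400,367));a=cv2.resize(a[80:260,200:],(400,231));cv2.imwrite('pics/c2.png',np.vstack([a,b])[:,:,::-1])
```

```text
(no output)
```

View pics/c2.png

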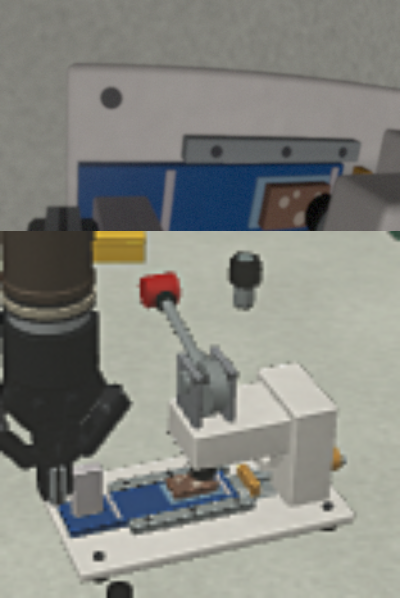

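Emit:
step_arm:
  motion:
    - [[0,0,0],[0,1.5,0],0]
    - [[0,0,0],[0,1.5,0],0]
    - [[0,0,0],[0,1.5,0],0]
    - [[0,0,0],[0,1.5,0],0]

```text
t: 3.72
ee_pos: [0.4863, -0.1243, 0.0453]
ee_rot: [-1.902, -2.501, 0.0]
ft_force: [-0.7, -0.2, 1.5]
finger_gap: 0.003
```

Emit:
step_arm:
  motion:
    - [[0,0,0],[0,1,0],0]
    - [[0,0,0],[0,1,0],0]
    - [[0,0,0],[0,1,0],0]

```text
t: 3.97
ee_pos: [0.4892, -0.1235, 0.0453]
ee_rot: [-1.902, -2.501, 0.0]
ft_force: [-0.6, -0.2, 0.4]
finger_gap: -0.002
```

Emit:
step_arm:
  motion:
    - [[0,0,0],[0,1,0],0]
    - [[0,0,0],[0,1,0],0]
    - [[0,0,0],[0,1,0],0]

```text
t: 4.22
ee_pos: [0.4921, -0.1227, 0.0453]
ee_rot: [-1.902, -2.501, 0.0]
ft_force: [-0.3, -0.4, -0.0]
finger_gap: -0.001
```

Emit:
step_arm:
  motion:
    - [[0,0,0],[0,1,0],0]
    - [[0,0,0],[0,1,0],0]

```text
t: 4.38
ee_pos: [0.4941, -0.1221, 0.0453]
ee_rot: [1.902, 2.501, 0.0]
ft_force: [-1.3, 0.1, 0.4]
finger_gap: 0.006
```

Emit:
step_arm:
  motion:
    - [[0,0,0],[0,1,0],0]
    - [[0,0,0],[0,1,0],0]

```text
t: 4.55
ee_pos: [0.4941, -0.1218, 0.045]
ee_rot: [-1.898, -2.499, 0.004]
ft_force: [-6.8, -2.8, 5.6]
finger_gap: -0.004
```

Run:
```python
from h import *
b=snap('side','d4')
cv2.imwrite('pics/c3.png',cv2.resize(b[200:260,215:335],None,fx=6,fy=6,interpolation=cv2.INTER_CUBIC)[:,:,::-1]);print(r.sense()['ft_force'])
```

```text
[-5.48647082 -2.70480262  3.7566945 ]
```

View pics/c3.png

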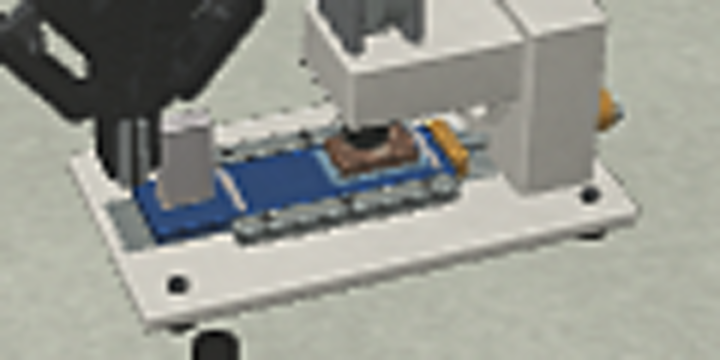

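Emit:
step_arm:
  motion:
    - [[0,0,0],[0,-2,0],0]
    - [[0,0,0],[0,-6,0],0]
    - [[0,0,0],[0,-12,0],0]
    - [[0,0,0],[0,-10,0],0]
    - [[0,0,0],[0,0,-25],0]
    - [[0,0,0],[0,0,-35],0]
    - [[0,0,0],[0,0,-35],0]
    - [[0,0,0],[0,0,-35],0]
    - [[0,0,0],[0,0,-35],0]
    - [[0,0,0],[0,0,-25],0]
    - [[0,0,0],[0,0,0],0]

```text
t: 5.52
ee_pos: [0.4702, -0.1313, 0.2417]
ee_rot: [1.895, 2.491, 0.006]
ft_force: [1.0, -0.9, 0.5]
finger_gap: 0.002
```

Emit:
step_arm:
  motion:
    - [[0,0,0],[20,20,0],100]
    - [[0,0,0],[25,25,0],100]
    - [[0,0,0],[25,25,0],100]
    - [[0,0,0],[25,25,0],100]
    - [[0,0,0],[15,25,0],100]
    - [[0,0,0],[0,15,0],100]
    - [[0,0,0],[0,10,0],100]
    - [[0,0,0],[0,0,0],100]
    - [[0,0,0],[0,0,0],100]

```text
t: 6.27
ee_pos: [0.5763, 0.0145, 0.2343]
ee_rot: [-1.901, -2.499, 0.002]
ft_force: [-1.1, 0.1, -0.8]
finger_gap: 0.998
```

Run:
```python
from h import *
a=snap('wrist','w3');s=r.sense();print(s['t'],s['ee_pos'],s['ee_rot'],s['ft_force'],s['finger_gap'])
cv2.imwrite('pics/w3b.png',cv2.resize(a,(800,600))[:,:,::-1])
w=load('w3');im=a.astype(int);m=((im[:,:,0]>70)&(im[:,:,1]<50)&(im[:,:,2]<50)).astype(np.uint8)
n,l,st,c=cv2.connectedComponentsWithStats(m);print([(list(st[i]),c[i]) for i in range(1,n) if st[i][4]>50])
i=1+np.argmax(st[1:,4]);p=plane(w,c[i],.164,True);print(p)
R=cv2.Rodrigues(s['ee_rot'])[0];print('tool delta mm',R.T@(p-s['ee_pos'])*1e3)
snap('side','d5')
```

```text
6.3167 [0.57602845 0.01425905 0.23446708] [-1.90168138e+00 -2.49856826e+00  2.41753481e-03] [-0.25634599 -1.19723069 -0.46185462] 1.0008869393756197
[([np.int32(232), np.int32(192), np.int32(40), np.int32(35), np.int32(1295)], array([251.7003861 , 208.68803089]))]
[0.57774255 0.01776396 0.164     ]
tool delta mm [ 2.89483149  2.74259978 70.46225738]
```

View pics/w3b.png

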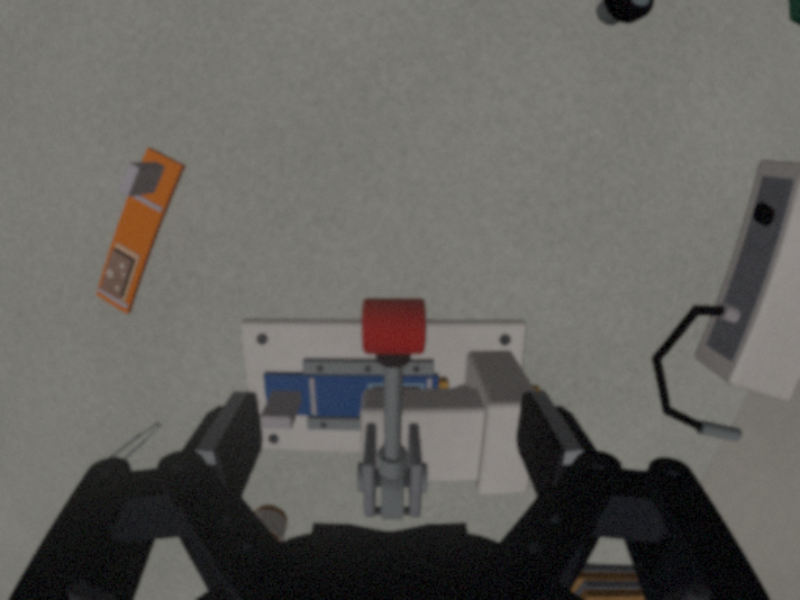

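Emit:
step_arm:
  motion:
    - [[0,0,0],[3,2.5,10],100]
    - [[0,0,0],[0,0,25],100]
    - [[0,0,0],[0,0,25],100]
    - [[0,0,0],[0,0,20],100]
    - [[0,0,0],[0,0,11],100]
    - [[0,0,0],[0,0,0],100]
    - [[0,0,0],[0,0,0],100]
  grip_force: 30

```text
t: 6.95
ee_pos: [0.5783, 0.0184, 0.1438]
ee_rot: [-1.902, -2.499, 0.001]
ft_force: [-0.1, -0.3, -0.1]
finger_gap: 1.0
```

Emit:
step_arm:
  motion:
    - [[0,0,0],[0,0,0],45]
    - [[0,0,0],[0,0,0],35]
    - [[0,0,0],[0,0,0],20]
    - [[0,0,0],[0,0,0],20]
    - [[0,0,0],[0,0,0],20]
    - [[0,0,0],[0,0,0],20]
  grip_force: 30

```text
t: 7.45
ee_pos: [0.5774, 0.0182, 0.1454]
ee_rot: [-1.9, -2.499, 0.005]
ft_force: [-6.2, -1.9, 6.0]
finger_gap: 0.348
```

Emit:
step_arm:
  motion:
    - [[0,0,0],[0,-1,-1],20]
    - [[0,0,0],[0,0,0],20]
    - [[0,0,0],[0,0,0],20]

```text
t: 7.7
ee_pos: [0.5774, 0.0182, 0.1455]
ee_rot: [-1.901, -2.5, 0.002]
ft_force: [-2.1, -1.2, 1.9]
finger_gap: 0.343
```

Run:
```python
from h import *
s=r.sense();print(s['ft_force'],s['finger_gap'],s['ee_pos'],s['moment'])
th=np.radians(np.linspace(0,1.35,13)*180/np.pi)
y=115*np.sin(1.35-th);z=115*np.cos(1.35-th)
print(np.round(np.c_[np.diff(y),-np.diff(z)],1).tolist(),y[-1]-y[0],z[-1]-z[0])
```

```text
[-2.08010988 -1.24414664  1.8580275 ] 0.3430668992945617 [0.57743464 0.01816199 0.14545959] [-0.25387355  0.58211715  0.02798864]
[[-3.5, -12.4], [-4.9, -12.0], [-6.2, -11.3], [-7.5, -10.6], [-8.6, -9.7], [-9.6, -8.6], [-10.5, -7.5], [-11.3, -6.3], [-11.9, -5.0], [-12.4, -3.6], [-12.7, -2.2], [-12.9, -0.7]] -112.20818615006583 89.81423098430022
```

Emit:
step_arm:
  motion:
    - [[0,0,0],[-1.6,0,-6.2],20]
    - [[0,0,0],[-1.9,0,-6.2],20]
    - [[0,0,0],[-2.3,0,-6.1],20]
    - [[0,0,0],[-2.6,0,-5.9],20]
    - [[0,0,0],[-2.9,0,-5.8],20]
    - [[0,0,0],[-3.3,0,-5.5],20]
    - [[0,0,0],[-3.6,0,-5.4],20]
    - [[0,0,0],[-3.9,0,-5.2],20]

```text
t: 8.37
ee_pos: [0.5832, -0.0031, 0.1918]
ee_rot: [-1.901, -2.499, 0.001]
ft_force: [-1.1, -0.5, -6.8]
finger_gap: 0.348
```

Emit:
step_arm:
  motion:
    - [[0,0,0],[-4.2,0,-5],20]
    - [[0,0,0],[-4.4,0,-4.7],20]
    - [[0,0,0],[-4.7,0,-4.4],20]
    - [[0,0,0],[-4.9,0,-4.2],20]
    - [[0,0,0],[-5.1,0,-3.9],20]
    - [[0,0,0],[-5.4,0,-3.6],20]
    - [[0,0,0],[-5.6,0,-3.3],20]
    - [[0,0,0],[-5.7,0,-3],20]

```text
t: 9.03
ee_pos: [0.5938, -0.0414, 0.224]
ee_rot: [-1.9, -2.499, 0.001]
ft_force: [-5.6, 2.1, -4.8]
finger_gap: 0.347
```

Emit:
step_arm:
  motion:
    - [[0,0,0],[-5.9,0,-2.7],20]
    - [[0,0,0],[-6,0,-2.3],20]
    - [[0,0,0],[-6.1,0,-2],20]
    - [[0,0,0],[-6.3,0,-1.6],20]
    - [[0,0,0],[-6.3,0,-1.3],20]
    - [[0,0,0],[-6.4,0,-0.9],20]
    - [[0,0,0],[-6.4,0,-0.5],20]
    - [[0,0,0],[-6.5,0,-0.2],20]
    - [[0,0,0],[0,0,0],20]
    - [[0,0,0],[0,0,0],20]
    - [[0,0,0],[0,0,0],20]

```text
t: 9.95
ee_pos: [0.6074, -0.0909, 0.2365]
ee_rot: [1.901, 2.501, -0.004]
ft_force: [-6.4, -0.6, -0.6]
finger_gap: 0.345
```

Run:
```python
from h import *
s=r.sense();print(s['t'],s['ft_force'],s['finger_gap'],s['ee_pos'],s['moment'])
p=s['ee_pos'];u=np.array([.9637,.267]);v=np.array([-.267,.9637]);print((p[:2]-[.608,-.09])@u,(p[:2]-[.608,-.09])@v,(p[:2]-[.5774,.0182])@v, s['ft_force'][:2]@v)
a=snap('wrist','w4');b=snap('side','d6')
b=cv2.resize(b[140:260,215:335],(500,500),interpolation=cv2.INTER_CUBIC);a=cv2.resize(a[150:384,140:374],(300,300));a=np.vstack([a,np.zeros((200,300,3),np.uint8)])
cv2.imwrite('pics/c4.png',np.hstack([b,a])[:,:,::-1])
```

```text
9.95 [-6.41148078 -0.64864759 -0.59070771] 0.34472827546677576 [ 0.60737625 -0.09090109  0.23652461] [ 0.05727525  1.01049909 -0.06350509]
-0.0008416972346443703 -0.0007018362449902573 -0.11314437624499026 1.0867636907577376
```

View pics/c4.png

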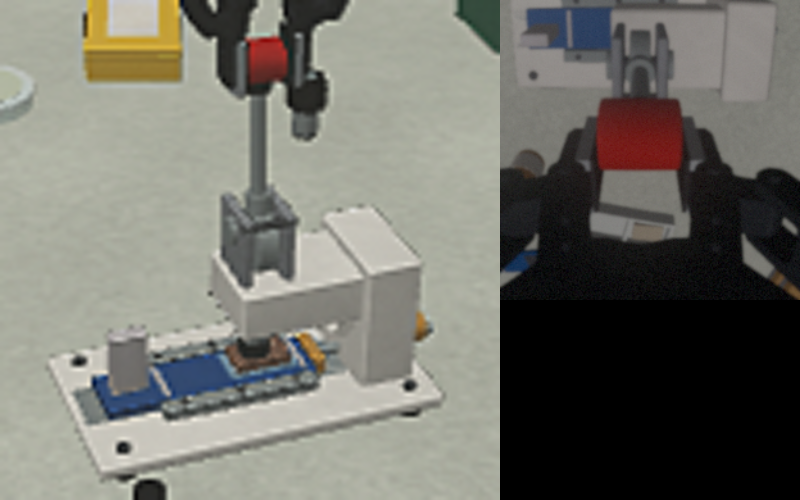

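Emit:
step_arm:
  motion:
    - [[0,0,0],[0.5,-1,0],20]
    - [[0,0,0],[0,0,0],20]
    - [[0,0,0],[0,0,0],20]
    - [[0,0,0],[0,0,0],20]

```text
t: 10.38
ee_pos: [0.6072, -0.0903, 0.2365]
ee_rot: [1.9, 2.499, -0.001]
ft_force: [-4.4, -1.0, 1.7]
finger_gap: 0.344
```

Run:
```python
from h import *
from scipy.optimize import least_squares
s=r.sense();print(s['ft_force'],s['ee_pos'],s['finger_gap'])
P=np.array([[.5774,.0182,.1455],[.5832,-.0031,.1918],[.5938,-.0414,.224],[.60737,-.0909,.2365],s['ee_pos']])
v=np.array([-.267,.9637]);q=np.c_[P[:,:2]@v,P[:,2]]
o=least_squares(lambda c:np.hypot(*(q-c).T)-.115,[q[-1,0],.12]);print(o.x,o.fun*1e3)
print('angles',np.degrees(np.arctan2(*(q-o.x).T)),'v off mm',(q[-1,0]-o.x[0])*1e3, s['ft_force'][:2]@v)
```

```text
[-4.44783664 -0.95024431  1.67904355] [ 0.60720592 -0.0902889   0.23648661] 0.3442891716658978
[-0.2493606   0.12130743] [ 0.30076397 -0.16008131 -0.37675075  0.19328743  0.17939805]
angles [77.88811454 52.13280518 26.37393543 -0.202697    0.1120294 ] v off mm 0.2252080525146083 0.2718219384431024
```

```bash
python3 -c "
from h import *
print(workorder.sign_off())"
```

```text
the job is handed in; nothing more can be done
None
```

The carrier is seated against the brass stop and the lever is held straight up. I handed the job in at about 10.4 s with the gripper still closed on the red grip.

- **Carrier:** I pushed it in with shut fingers at its aluminium grip. Near the end the tool stopped and the push rose from about 1 N to about 7 N. The side view then showed the nose against the brass stop, with the lever still down.
- **Lever:** I pinched the red grip by its flat ends with a 30 N grip and swung it up.
    - A 115 mm circle fitted to five measured positions matches within 0.4 mm. It puts the lever about 0.1° from straight up.
    - The spring pull along the swing was about 0.3 N, as expected at the highest point.
    - The side view, taken just before a last 0.5 mm correction, shows the foot on the chip and the carrier still at the stop.

**Small disagreements:**
- A sideways push of about 4.5 N along the press's x axis remained on the wrist after I eased it from about 6.5 N.
- The tool stood about 1–2 mm higher than the nominal heights.

I noticed nothing else disturbed in the views I took, but I did not check the bystander objects separately.

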